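Unpile the bench stack into its four holders

ROBOT

A 6-joint arm with a two-finger parallel gripper is mounted at the origin on a cart in front of the work surface, level with it; the furniture and walls round the work are solid. World frame = base frame: x ahead of the robot, y to its left, z up, the work surface at z = 0. Lengths are in m, angles in rad, forces in N, time in s.
With the tool pointing down it reaches from about 0.325 to 0.9 m from the base axis. Payload 3.5 kg.
Tool frame: the origin (TCP) lies at the very end of the fingers, on their centre line; the grasp point (between the pads) lies 19 mm behind it; z points along the fingers, y is the line along which they close (so a half turn about z gives the same grasp; the last joint's range is limited). The gripper opens to 85 mm and grips with 20 to 120 N. Pads are 22 mm wide; open, the fingers measure 114 mm over their backs; the gripper's body (76 mm by 85 mm) begins 54 mm behind the grasp point. The pads swing forward as they close: fully open they stand 13 mm farther back than shut.
Start: joints at [-1.31, 0.276, -0.026, 1.268, 0, 1.467], TCP at [0.222, -0.584, 0.231] pointing down, gripper open.
Joint ranges: [-3.12, 3.12], [-0.85, 1.88], [-1.08, 1.24], [-1.95, 2.15], [-1.57, 1.53], [-3.14, 3.14]. Speed limits (rad/s): [2.57, 2.57, 3.14, 3.14, 3.14, 3.14].

INTERFACE

Orientations are given as a rotation vector (axis times angle).
In Python, from plant import env, eyes gives the robot as it stands.
- The arm moves only by the shell command python3 -m pendant 'ROWS' [FORCE]. ROWS is JSON, a list of rows, each a list of 3 entries, a list of its own where there are three numbers: the shift along the tool's x, y, z in cm, then the turn, a rotation vector about the tool's x, y, z in rad, then the finger opening in cm, from 0 to 8.54. In form: [[[x, y, z], [rx, ry, rz], claw], ...]. A call has 1 to 12 rows; each row shifts and turns the commanded pose from where the row before left it, along the tool's axes as they then stand; what a row does not reach is not made up. A row lasts 1/12 s, in which the tool goes at most 41.7 mm and 7.16 degrees, less where a joint would pass 70% of its speed; a pose out of reach is approached as far as the arm can. A call with a gripper value outside its range is refused whole. The fingers move at their own pace and stop on an object; FORCE is the grip in N (left out, the last holds). Time passes only in rows, so rows that do not move let the fingers close. It gives the time, the measured TCP pose, the force, the opening and the grip force at its end, in the units of the state.
- env.get_state(): the state, without advancing time (a new reading comes with each control period).
- eyes.snapshot(name): name is "side" or "top"; returns (picture, depth): 480x640x3 uint8, red, green, blue; 480x640 float32, m along the optical axis (not along the pixel's ray), 0 where there is no reading.
- eyes.camera_model(name): a dict with "vertical_fov" (degrees; the focal length in pixels is half the picture's height over the tangent of half this angle, whatever the lens; pixels are square), "cx", "cy" (the principal point, pixels), "pose" (4x4, takes a point from camera to world coordinates). Camera axes: x right, y up, looking along -z (the intrinsics and any distortion apply to the point x, -y, -z); pixel columns grow to the right and rows downward; lengths in m; the calibration is good to about 2 mm. A picture is of the moment at which its call begins. camera_model takes no time and is no camera call.
- env.finish_job(): hands the job in; it is judged then, once.
The state is a dict: "time": time; "joints": joint angles; "qvel": joint speeds; "tau": joint torques, N m; "tcp_pos": TCP position; "tool_rot": TCP orientation; "ft_force": force on the tool from outside, world axes, zero at the start; "moment": the same for the moment, N m; "grip_width": opening from 0.0 (shut) to 1.0 (fully open); "gripper_force": force on a finger pad.
Only numpy, scipy, OpenCV 4.12 (cv2) and the standard library are available. Lean on these libraries where they do the work, as an engineer would, in place of code of your own. Each camera call takes 0.05 s, during which the arm holds its last target. There are 200 camera calls.

TASK

Someone piled four things on top of one another on the bench. Take the pile apart from the top down, one thing at a time, and put each into the grey lipped holder made for its shape and size: the fuse box, then the small jar, then the wide pot, then the supply brick. Each must end up upright and flat on its holder's floor, inside the lip; never tip any of them over, and leave the tape roll and the solder spool where they are.

Things in the scene. Friction and masses are not known exactly. Their poses are not given: they have to be found in the camera images.
- fuses_mid (a point): Small yellow box of fuses, 30 (x) x 52 (y) x 22 (z) mm, 0.04 kg, at the top of the pile, on the small jar's lid and a few mm off its centre, turned any way. Point: its centre, 11 mm above its underside; z up, y along its length. The jar's lid below it is wider (44 mm across) than its 30 mm width: keep the fingertips above the lid.
- jar_mid (a point): Small jar with a screw lid (red lid, white body), 43 mm in diameter (lid 44 mm), 30 mm high, 0.06 kg, second in the pile, on the wide pot's lid. Point: its centre, 15 mm above its underside; z up. The lid is fixed to the jar.
- pot_mid (a point): Wide flat pot with a screw lid (black lid, white body), 58 mm in diameter (lid 60 mm), 34 mm high, 0.16 kg, third in the pile, on the supply brick. Point: its centre, 17 mm above its underside; z up. The lid is fixed to the pot.
- brick_mid (a point): Black power supply brick, 46 (x) x 108 (y) x 30 (z) mm, 0.26 kg, at the bottom of the pile, on the bench. Point: its centre, 15 mm above its underside; z up, y along its length.
- floor_fuse (a point): The fuse box's holder: the smaller rectangular one, 48 (x) x 70 (y) mm inside the lip, 56 x 78 mm outside. Fixed grey holder flat on the bench; which holder lies where changes. Floor 2 mm thick; lip 4 mm wide, its top 4 mm above the floor, so keep the fingertips more than 5 mm above the thing's underside. Point: centre of the floor's upper face; z up, y along its length.
- floor_jar (a point): The small jar's holder: the smaller round one, 62 mm across inside the lip, 70 mm outside. Fixed grey holder flat on the bench; which holder lies where changes. Floor 2 mm thick; lip 4 mm wide, its top 4 mm above the floor, so keep the fingertips more than 5 mm above the thing's underside. Point: centre of the floor's upper face; z up.
- floor_pot (a point): The wide pot's holder: the larger round one, 78 mm across inside the lip, 86 mm outside. Fixed grey holder flat on the bench; which holder lies where changes. Floor 2 mm thick; lip 4 mm wide, its top 4 mm above the floor, so keep the fingertips more than 5 mm above the thing's underside. Point: centre of the floor's upper face; z up.
- floor_brick (a point): The supply brick's holder: the long rectangular one, 64 (x) x 126 (y) mm inside the lip, 72 x 134 mm outside. Fixed grey holder flat on the bench; which holder lies where changes. Floor 2 mm thick; lip 4 mm wide, its top 4 mm above the floor, so keep the fingertips more than 5 mm above the thing's underside. Point: centre of the floor's upper face; z up, y along its length.
- tape_roll: Bystander: blue roll of insulating tape lying flat, 62 mm in diameter, 18 mm high. Point: centre of its underside. Leave it.
- spool: Bystander: spool of solder wire with blue flanges, standing on its flange, 57 mm in diameter, 36 mm high. Point: on its underside. Leave it.
Things that resemble listed ones, but are neither listed nor needed, are in the scene too. What is shaped like the part that bears fuses_mid but green is not meant.

How it is judged:
On the way, in this order (a step that is already met when the one before it is completed fails the run):
1. the fuse box stands in its holder (horizontal distance between fuses_mid and floor_fuse below 0.015 m and z of fuses_mid in the frame of floor_fuse between 0.008 and 0.014 m and angle between fuses_mid's own z axis and vertical below 0.08 rad), for 0.2 s.
2. the small jar stands in its holder (horizontal distance between jar_mid and floor_jar below 0.012 m and z of jar_mid in the frame of floor_jar between 0.012 and 0.018 m and angle between jar_mid's own z axis and vertical below 0.08 rad), for 0.2 s.
3. the wide pot stands in its holder (horizontal distance between pot_mid and floor_pot below 0.012 m and z of pot_mid in the frame of floor_pot between 0.014 and 0.02 m and angle between pot_mid's own z axis and vertical below 0.08 rad), for 0.2 s.
4. the supply brick stands in its holder (horizontal distance between brick_mid and floor_brick below 0.015 m and z of brick_mid in the frame of floor_brick between 0.012 and 0.018 m and angle between brick_mid's own z axis and vertical below 0.08 rad), for 0.2 s.
At the end, for the whole second after the job is handed in: Each thing stands upright (within 0.08 rad) in its own holder, flat on the floor (height within 3 mm): small jar and wide pot within 12 mm of the holder's centre, fuse box and brick within 15 mm; all are released and at rest (all of step 1 and all of step 2 and all of step 3 and all of step 4 and contact force between each of fuses, jar, pot, brick and the fingers below 0.1 N and linear speed of each of fuses, jar, pot, brick below 0.02 m/s and angular speed of each of fuses, jar, pot, brick below 0.2 rad/s); the robot touches nothing.
It fails at once if one of the piled things is tipped by more than 0.6 rad (angle between any of fuses_mid, jar_mid, pot_mid, brick_mid's own z axis and vertical above 0.6 rad).
It fails at once if the tape roll is moved by more than 20 mm (distance of tape_roll from where it was at the start of the episode above 0.02 m).
It fails at once if the spool is moved by more than 20 mm (distance of spool from where it was at the start of the episode above 0.02 m).
It also fails if it takes over 115 s, if anything falls off the work surface, if the arm or the gripper's body presses on something with over 40 N, if the wrist force passes 120 N, or if a joint passes its speed limit or range.

## Working session

There is one attempt and no reset: what is moved stays moved. The work goes in short steps, Python scripts to look and compute and a shell command to move; the robot and the scene stay as the last step left them, time stands still between calls to the robot, and variables do not carry over. Pictures are saved under pics/ and viewed, at most 14 in all, crops included, and the job is handed in when it is done.

```bash
ls; mkdir -p pics; python3 - <<'E'
from plant import env, eyes
import cv2,numpy as np
s=env.get_state(); print({k:np.round(v,3).tolist() for k,v in s.items()})
for n in("top","side"):
    m=eyes.camera_model(n); print({k:(np.round(v,4).tolist() if not isinstance(v,str) else v) for k,v in m.items()})
    p,d=eyes.snapshot(n); cv2.imwrite(f"pics/{n}0.png",p[:,:,::-1]); np.save(f"{n}0.npy",d); print((d>0).mean())
E
```

```text
pics
{'time': 0.0, 'joints': [-1.31, 0.277, -0.028, 1.268, 0.0, 1.467], 'qvel': [-0.001, -0.0, 0.001, 0.001, 0.0, -0.0], 'tau': [-0.0, -44.551, 29.52, 0.017, -0.0, -0.0], 'tcp_pos': [0.222, -0.583, 0.23], 'tool_rot': [-3.088, -0.568, 0.0], 'ft_force': [-0.328, 0.613, -0.102], 'moment': [0.032, 0.027, -0.012], 'gripper_force': 0.0, 'grip_width': 1.003}
{'vertical_fov': 57.0108, 'cx': 324.9911, 'cy': 245.4357, 'pose': [[-0.0082, 0.9936, -0.1126, 0.4117], [-0.9996, -0.0049, 0.0293, 0.1063], [0.0285, 0.1127, 0.9932, 1.229], [0.0, 0.0, 0.0, 1.0]]}
0.9960904947916667
{'vertical_fov': 42.2126, 'cx': 317.7306, 'cy': 236.9503, 'pose': [[-0.8205, 0.2257, -0.5252, -0.1686], [-0.5713, -0.3542, 0.7404, 1.0612], [-0.0189, 0.9075, 0.4195, 0.6431], [0.0, 0.0, 0.0, 1.0]]}
0.9960774739583333
```

View pics/top0.png

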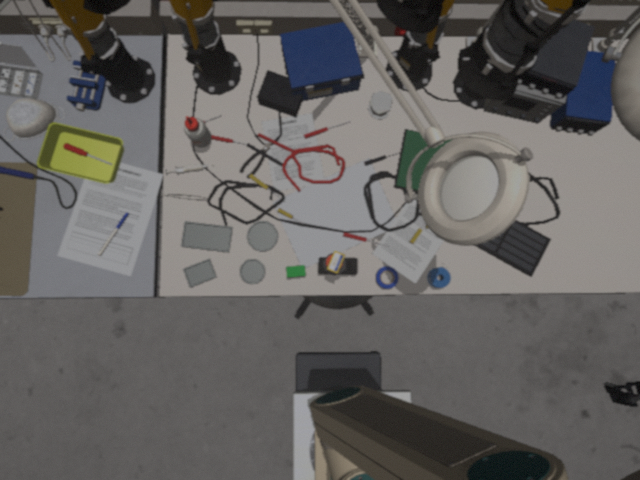

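View pics/side0.png

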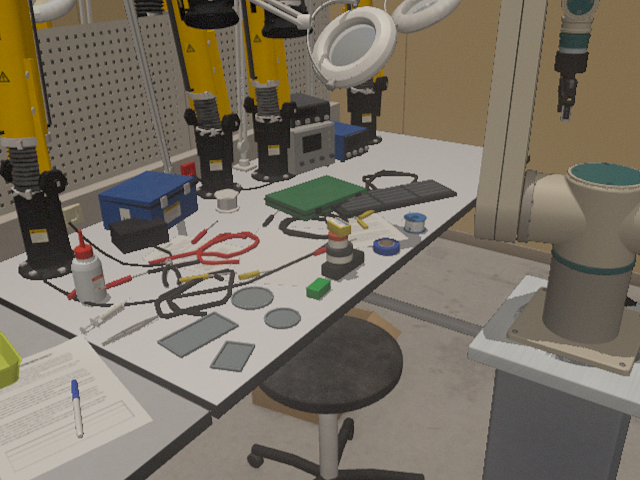

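The top view shows the pile at (337,264), with the yellow box on top. To its left, at (295,272), is a green box of the same shape, the decoy. The holders are brick (207,237), pot (262,235), jar (252,271) and fuse (200,273). The tape roll is at (387,277) and the spool at (439,277). The side view shows the pile at (340,245) and the green box at (318,288). The yellow box on the pile fits the description, so I'll check it in an enlarged crop.

```bash
cat > h.py <<'E'
from plant import env, eyes
import cv2,numpy as np
class Cam:
    def __init__(s,n,shot=True):
        m=eyes.camera_model(n); s.f=240/np.tan(np.radians(m["vertical_fov"]/2)); s.cx,s.cy=m["cx"],m["cy"]; s.T=np.array(m["pose"])
        if shot: s.p,s.d=eyes.snapshot(n); s.hsv=cv2.cvtColor(s.p,cv2.COLOR_RGB2HSV)
    def ray(s,u,v):
        u,v=np.asarray(u,float),np.asarray(v,float)
        return np.stack([(u-s.cx)/s.f,-(v-s.cy)/s.f,-np.ones_like(u)],-1)@s.T[:3,:3].T
    def plane(s,u,v,z):
        r=s.ray(u,v); return s.T[:3,3]+r*((z-s.T[2,3])/r[...,2])[...,None]
    def pts(s):
        v,u=np.mgrid[:480,:640]; return s.T[:3,3]+s.ray(u,v)*s.d[...,None]
    def proj(s,P):
        q=(np.asarray(P)-s.T[:3,3])@s.T[:3,:3]; return s.cx-s.f*q[...,0]/q[...,2], s.cy+s.f*q[...,1]/q[...,2]
E
python3 - <<'E'
from h import *
t=Cam("top");s=Cam("side")
a=cv2.resize(t.p[215:295,170:330+30],None,fx=4,fy=4,interpolation=cv2.INTER_CUBIC)
b=cv2.resize(s.p[205:285,295:375],None,fx=3.5,fy=3.5,interpolation=cv2.INTER_CUBIC)
im=np.zeros((320+280,760,3),np.uint8);im[:320,:a.shape[1]]=a;im[320:,:280]=b
b=cv2.resize(s.p[270:380,150:310],None,fx=2.5,fy=2.5);im[320:320+275,300:700]=b
cv2.imwrite("pics/crop.png",im[:,:,::-1])
P=t.pts()
for u,v in [(230,260),(207,237),(262,235),(252,271),(200,273),(337,264),(330,264),(345,270),(322,267),(295,272),(387,277),(439,277),(300,230)]:
    print(u,v,P[v,u].round(4),t.p[v,u])
Q=s.pts()
for u,v in [(340,226),(200,333),(253,297),(282,318),(233,355),(300,340)]: print('s',u,v,Q[v,u].round(4),s.p[v,u])
E
```

```text
230 260 [ 0.512   0.3346 -0.0036] [151 146 143]
207 237 [0.5756 0.3975 0.0048] [110 113 111]
262 235 [5.812e-01 2.460e-01 3.000e-04] [117 118 116]
252 271 [4.807e-01 2.728e-01 3.000e-04] [113 115 115]
200 273 [ 0.4762  0.4156 -0.    ] [105 110 107]
337 264 [0.4905 0.0436 0.1161] [107 116 141]
330 264 [0.491  0.061  0.1102] [159 151 134]
345 270 [0.4799 0.0174 0.0334] [48 46 45]
322 267 [0.4887 0.0796 0.0295] [45 42 42]
295 272 [0.476  0.1531 0.0224] [ 52 120  62]
387 277 [ 0.4615 -0.1019  0.0016] [132 126 121]
439 277 [ 0.4605 -0.2483 -0.    ] [92 90 89]
300 230 [ 0.5952  0.14   -0.0015] [144 146 147]
s 340 226 [0.4806 0.0649 0.1181] [196 186 155]
s 200 333 [0.5744 0.3968 0.0032] [121 125 121]
s 253 297 [0.5758 0.2437 0.0045] [121 123 119]
s 282 318 [0.4783 0.2732 0.0036] [123 123 122]
s 233 355 [0.4753 0.4161 0.0046] [122 125 121]
s 300 340 [ 0.4105  0.3075 -0.0019] [60 58 56]
```

View pics/crop.png

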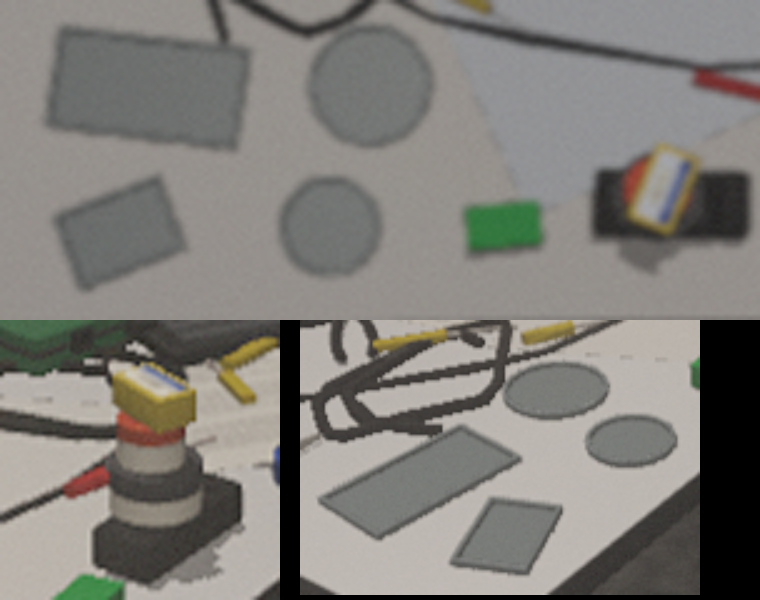

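The crop confirms the target. The yellow fuse box with a white label lies on the red-lidded jar, on the black-lidded pot, on the black brick. The green box lies alone on the bench. The four holders are clearly visible, so I'll measure everything now.

```bash
cat > meas.py <<'E'
from h import *
def comp(mask,u,v):
    n,l=cv2.connectedComponents(mask.astype(np.uint8)); return (l==l[v,u])
def rect(c,mask,z):
    cs,_=cv2.findContours(mask.astype(np.uint8),cv2.RETR_EXTERNAL,cv2.CHAIN_APPROX_NONE)
    k=cv2.convexHull(np.vstack(cs)).reshape(-1,2); X=c.plane(k[:,0],k[:,1],z)[:,:2]
    (x,y),(w,h),a=cv2.minAreaRect((X*1000).astype(np.float32))
    if w>h: w,h,a=h,w,a+90      # h long; a = direction of short side
    long=(a+90+90)%180-90
    (ex,ey),r=cv2.minEnclosingCircle((X*1000).astype(np.float32))
    return f"c=({x:.1f},{y:.1f}) {w:.0f}x{h:.0f} long axis {long:.1f}deg | circ ({ex:.1f},{ey:.1f}) d={2*r:.0f}"
E
python3 - <<'E'
from meas import *
t=Cam("top");s=Cam("side")
H={'brick':((207,237),(200,333)),'pot':((262,235),(253,297)),'jar':((252,271),(282,318)),'fuse':((200,273),(233,355))}
for n,(a,b) in H.items():
    for c,(u,v) in((t,a),(s,b)):
        g=cv2.GaussianBlur(c.p,(3,3),0).astype(int); m=(g.max(2)<135)&(g.min(2)>70)
        m=cv2.morphologyEx(m.astype(np.uint8),cv2.MORPH_OPEN,np.ones((3,3)))
        print(n,rect(c,comp(m,u,v),0.005))
for c,(x0,x1,y0,y1) in((t,(315,360,245,280)),(s,(320,355,212,237))):
    m=np.zeros((480,640),np.uint8); h=c.hsv
    m[y0:y1,x0:x1]=((h[...,0]>16)&(h[...,0]<34)&(h[...,1]>110)&(h[...,2]>70))[y0:y1,x0:x1]
    print('fuse box px',m.sum(),rect(c,m,0.116), np.median(c.pts()[m>0],0).round(4))
m=np.zeros((480,640),np.uint8); m[240:285,310:365]=(t.p.max(2)<75)[240:285,310:365]
print('brick',rect(t,m,0.030))
E
```

```text
brick c=(578.6,398.7) 90x140 long axis 89.7deg | circ (575.7,398.9) d=151
brick c=(576.2,400.7) 81x136 long axis 82.6deg | circ (574.1,400.6) d=152
pot c=(578.8,245.1) 88x90 long axis 71.2deg | circ (579.9,247.1) d=95
pot c=(576.5,248.3) 84x90 long axis -51.3deg | circ (576.6,248.1) d=92
jar c=(479.2,272.2) 69x72 long axis 89.7deg | circ (480.6,272.1) d=75
jar c=(477.0,273.8) 69x71 long axis -56.8deg | circ (477.3,274.3) d=75
fuse c=(476.6,415.7) 61x83 long axis -68.3deg | circ (476.3,415.8) d=94
fuse c=(473.5,417.8) 58x82 long axis -68.5deg | circ (473.7,417.3) d=96
fuse box px 32 c=(490.7,49.7) 31x41 long axis -23.1deg | circ (491.9,51.1) d=49 [0.4813 0.05   0.1133]
fuse box px 232 c=(484.2,64.2) 49x92 long axis -31.1deg | circ (482.8,61.7) d=99 [0.4823 0.0601 0.1078]
brick c=(491.2,38.6) 44x104 long axis 89.6deg | circ (493.1,38.0) d=108
```

```bash
python3 -m pendant '[[[0,0,0],[0,0,0.12],5.5],[[0,0,0],[0,0,0.12],5.5],[[0,0,0],[0,0,0.12],5.5]]' 30; python3 -c "
from h import *
s=env.get_state();print(s['joints'],s['tool_rot'])"
```

```text
time: 0.55
tcp_pos: [0.2224, -0.584, 0.2312]
tool_rot: [-3.141, 0.003, 0.0]
ft_force: [-0.5, 0.6, 0.8]
grip_width: 0.644
gripper_force: 0.0
[-1.31037963e+00  2.76468609e-01 -2.65680416e-02  1.26798197e+00
 -6.28696502e-06  1.83333089e+00] [-3.14137778e+00  3.32651809e-03  9.97987989e-05]
```

```bash
cat > go.py <<'E'
# python3 go.py X Y Z psi_deg : shift (cm) along present tool axes, and rz needed
import sys; from h import *
from scipy.spatial.transform import Rotation as R
X,Y,Z,ps=map(float,sys.argv[1:]); s=env.get_state(); M=R.from_rotvec(s['tool_rot']).as_matrix()
ps0=np.degrees(np.arctan2(M[1,0],M[0,0])); d=np.array([X,Y,Z])-s['tcp_pos']
a=np.radians(ps); W=np.array([[np.cos(a),np.sin(a),0],[np.sin(a),-np.cos(a),0],[0,0,-1]])
print("now",np.round(s['tcp_pos'],4),"psi %.2f"%ps0,"tilt %.4f"%np.arccos(-M[2,2]),"t %.1f"%s['time'],"w %.3f"%s['grip_width'])
print("shift cm in present axes",np.round(100*M.T@d,2),"| in axes at psi",np.round(100*W.T@d,2),"rz %.3f"%np.radians((ps0-ps+180)%360-180))
E
python3 -m pendant '[[[0,0,0],[0,0,-0.12],5.5],[[0,0,0],[0,0,-0.12],5.5],[[0,0,0],[0,0,-0.12],5.5],[[0,0,0],[0,0,-0.12],5.5],[[0,0,0],[0,0,-0.12],5.5],[[0,0,0],[0,0,-0.12],5.5],[[0,0,0],[0,0,-0.12],5.5],[[0,0,0],[0,0,-0.12],5.5],[[0,0,0],[0,0,-0.12],5.5],[[0,0,0],[0,0,-0.12],5.5],[[0,0,0],[0,0,-0.12],5.5],[[0,0,0],[0,0,-0.12],5.5]]'
python3 -m pendant '[[[0,0,0],[0,0,-0.12],5.5],[[0,0,0],[0,0,-0.12],5.5],[[0,0,0],[0,0,-0.12],5.5],[[0,0,0],[0,0,-0.12],5.5],[[0,0,0],[0,0,-0.12],5.5],[[0,0,0],[0,0,-0.12],5.5],[[0,0,0],[0,0,-0.12],5.5],[[0,0,0],[0,0,-0.12],5.5],[[0,0,0],[0,0,-0.12],5.5],[[0,0,0],[0,0,-0.12],5.5],[[0,0,0],[0,0,-0.1],5.5]]'
python3 go.py 0.4895 0.051 0.2 157
```

```text
time: 1.55
tcp_pos: [0.2224, -0.584, 0.2312]
tool_rot: [-2.352, -2.083, -0.0]
ft_force: [-0.0, 0.4, -0.5]
grip_width: 0.64
gripper_force: 0.0
time: 2.47
tcp_pos: [0.2224, -0.584, 0.2312]
tool_rot: [-0.612, -3.081, -0.0]
ft_force: [-0.4, 1.5, -0.2]
grip_width: 0.648
gripper_force: 0.0
now [ 0.2224 -0.584   0.2312] psi 157.53 tilt 0.0002 t 2.5 w 0.648
shift cm in present axes [-0.41 68.89  3.13] | in axes at psi [ 0.22 68.89  3.12] rz 0.009
```

```bash
python3 -m pendant '[[[0,2,0],[0,0,0],5.5],[[0,4,0],[0,0,0],5.5],[[0,4,0],[0,0,0],5.5],[[0,4,0],[0,0,0],5.5],[[0,4,0],[0,0,0],5.5],[[0,4,0],[0,0,0],5.5],[[0,4,0],[0,0,0],5.5],[[0,4,0],[0,0,0],5.5],[[0,4,0],[0,0,0],5.5],[[0,4,0],[0,0,0],5.5],[[0,4,0],[0,0,0],5.5],[[0,4,0],[0,0,0],5.5]]'
python3 -m pendant '[[[0,4,0],[0,0,0],5.5],[[0,4,0],[0,0,0],5.5],[[0,4,0],[0,0,0],5.5],[[0,4,0],[0,0,0],5.5],[[-0.2,4,0.8],[0,0,0],5.5],[[-0.2,2.9,1],[0,0,0],5.5],[[0,0,1.3],[0,0,0],5.5],[[0,0,0],[0,0,0],5.5]]'
python3 go.py 0.4895 0.051 0.1 157
python3 - <<'E'
from h import *
s=Cam("side"); st=env.get_state(); u,v=s.proj(st['tcp_pos']); print("tcp px",u,v)
x0,y0=int(u)-60,int(v)-70
cv2.imwrite("pics/g1.png",cv2.resize(s.p[y0:y0+150,x0:x0+120],None,fx=4,fy=4)[:,:,::-1]); print(x0,y0)
E
```

```text
time: 3.47
tcp_pos: [0.4009, -0.1582, 0.2316]
tool_rot: [0.621, 3.079, -0.0]
ft_force: [1.2, -0.3, -0.2]
grip_width: 0.645
gripper_force: 0.0
time: 4.13
tcp_pos: [0.4916, 0.0512, 0.1979]
tool_rot: [-0.615, -3.076, 0.001]
ft_force: [-0.4, 0.1, -1.0]
grip_width: 0.644
gripper_force: 0.0
now [0.4916 0.0512 0.1979] psi 157.40 tilt 0.0045 t 4.1 w 0.644
shift cm in present axes [ 0.15 -0.08  9.79] | in axes at psi [ 0.19 -0.1   9.79] rz 0.007
tcp px 339.2147647816986 186.53350078405333
279 116
```

View pics/g1.png

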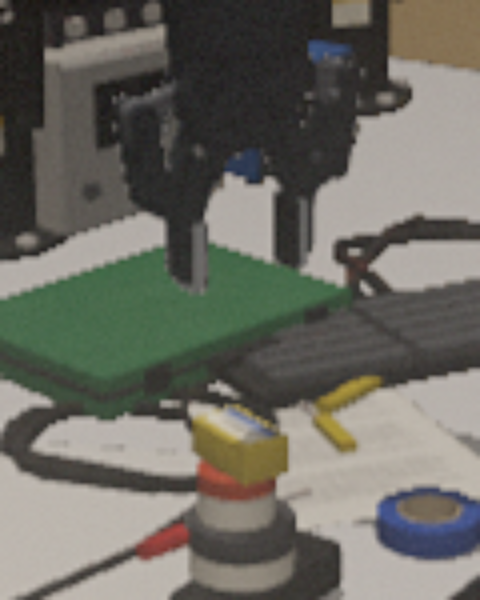

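The fingers straddle the yellow box line. Their tips are at about (326,189) and (354,183), with the TCP at (339,187). I'll check how much the tips drop when closed to 3 cm.

```bash
python3 -m pendant '[[[0,0,0],[0,0,0],3.0],[[0,0,0],[0,0,0],3.0],[[0,0,0],[0,0,0],3.0],[[0,0,0],[0,0,0],3.0]]'
python3 - <<'E'
from h import *
s=Cam("side"); st=env.get_state(); u,v=s.proj(st['tcp_pos']); print("tcp px",u,v)
cv2.imwrite("pics/g2.png",cv2.resize(s.p[146:216,299:379],None,fx=7,fy=7)[:,:,::-1])
E
```

```text
time: 4.52
tcp_pos: [0.4933, 0.0488, 0.2011]
tool_rot: [0.623, 3.078, 0.0]
ft_force: [0.6, -0.3, 0.5]
grip_width: 0.35
gripper_force: 0.0
tcp px 338.9291314329257 185.24746718958866
```

View pics/g2.png

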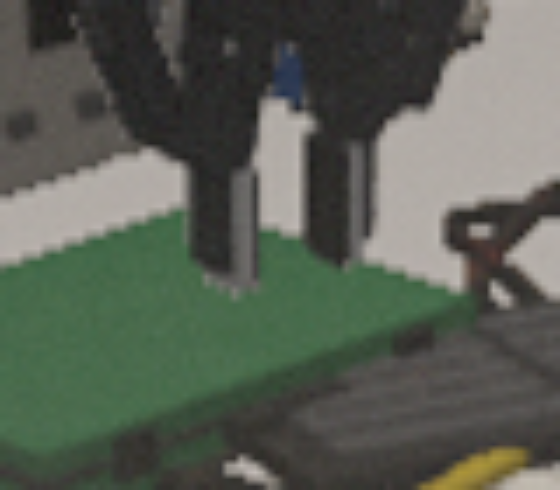

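At 3 cm opening the tips are at about (333,188) and (348,184), averaging within about 1 mm of the TCP. I'll go down with the tips at z=0.103.

```bash
python3 -m pendant '[[[0.2,-0.2,0],[0,0,0],5.5],[[0.2,-0.1,0],[0,0,0],5.5],[[0,0,1],[0,0,0],5.5],[[0,0,2],[0,0,0],5.5],[[0,0,2],[0,0,0],5.5],[[0,0,2],[0,0,0],5.5],[[0,0,1.5],[0,0,0],5.5],[[0,0,0.8],[0,0,0],5.5],[[0,0,0],[0,0,0],5.5],[[0,0,0],[0,0,0],5.5]]'
python3 go.py 0.4895 0.051 0.103 157
```

```text
time: 5.4
tcp_pos: [0.4878, 0.0483, 0.107]
tool_rot: [-0.621, -3.079, 0.0]
ft_force: [0.1, -0.3, 0.2]
grip_width: 0.64
gripper_force: 0.0
now [0.4878 0.0483 0.107 ] psi 157.21 tilt 0.0010 t 5.4 w 0.640
shift cm in present axes [-0.06  0.31  0.4 ] | in axes at psi [-0.06  0.31  0.4 ] rz 0.004
```

```bash
python3 -m pendant '[[[-0.1,0.3,0.2],[0,0,0],5.5],[[0,0,0.2],[0,0,0],5.5],[[0,0,0],[0,0,0],5.5],[[0,0,0],[0,0,0],2.5],[[0,0,0],[0,0,0],2.5],[[0,0,0],[0,0,0],2.5],[[0,0,0],[0,0,0],2.5],[[0,0,0],[0,0,0],2.5]]' 25
python3 go.py 0.475 0.4167 0.111 111.6
```

```text
time: 6.07
tcp_pos: [0.4907, 0.0507, 0.1039]
tool_rot: [0.621, 3.079, 0.0]
ft_force: [-0.3, 0.3, 2.5]
grip_width: 0.343
gripper_force: 25.2
now [0.4907 0.0507 0.1039] psi 157.21 tilt 0.0011 t 6.1 w 0.343
shift cm in present axes [15.63 33.13 -0.72] | in axes at psi [34.61 12.01 -0.71] rz 0.796
```

```bash
python3 - <<'E'
from h import *
s=Cam("side")
cv2.imwrite("pics/g3.png",cv2.resize(s.p[170:280,290:390],None,fx=5,fy=5)[:,:,::-1])
E
```

```text
(no output)
```

View pics/g3.png

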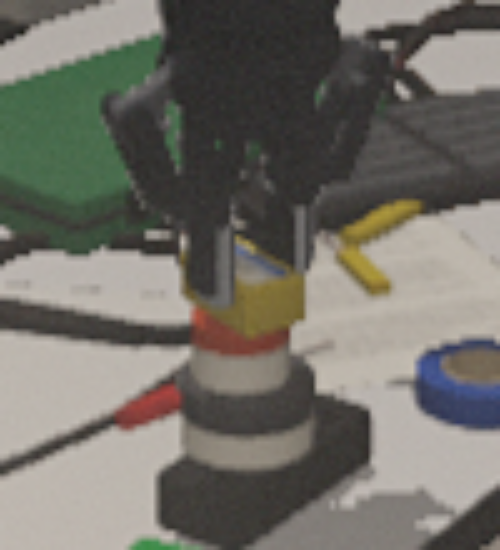

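The fuse box is held squarely between the pads (29 mm opening), with the tips clear of the red lid. I'll lift it and carry it.

```bash
python3 -m pendant '[[[0,0,-0.5],[0,0,0],2.5],[[0,0,-1.5],[0,0,0],2.5],[[0,0,-2],[0,0,0],2.5],[[0.5,1,-2],[0,0,0],2.5],[[1,2.2,-1],[0,0,0],2.5],[[1.5,3.2,0],[0,0,0.05],2.5],[[1.5,3.2,0],[0,0,0],2.5],[[1.5,3.2,0],[0,0,0],2.5],[[1.5,3.2,0],[0,0,0],2.5],[[1.5,3.2,0],[0,0,0],2.5],[[1.5,3.2,0],[0,0,0],2.5],[[1.5,3.2,0],[0,0,0],2.5]]'
python3 go.py 0.475 0.4167 0.111 111.6
```

```text
time: 7.12
tcp_pos: [0.4886, 0.3349, 0.1731]
tool_rot: [-0.697, -3.063, 0.001]
ft_force: [0.9, 0.5, -0.1]
grip_width: 0.347
gripper_force: 24.9
now [0.4886 0.3349 0.1731] psi 154.35 tilt 0.0009 t 7.1 w 0.347
shift cm in present axes [4.76 6.79 6.2 ] | in axes at psi [8.1  1.74 6.21] rz 0.746
```

```bash
python3 -m pendant '[[[2,3,0],[0,0,0],2.5],[[1.4,2,0],[0,0,0],2.5],[[0.6,0.8,0],[0,0,0],2.5],[[0,0,0],[0,0,0.1],2.5],[[0,0,0],[0,0,0.12],2.5],[[0,0,0],[0,0,0.12],2.5],[[0,0,0],[0,0,0.12],2.5],[[0,0,0],[0,0,0.12],2.5],[[0,0,0],[0,0,0.1],2.5],[[0,0,0],[0,0,0.06],2.5],[[0,0,0],[0,0,0],2.5]]'
python3 go.py 0.475 0.4167 0.012 111.6
```

```text
time: 8.03
tcp_pos: [0.4782, 0.4019, 0.173]
tool_rot: [-1.76, -2.602, 0.002]
ft_force: [0.5, 0.8, -0.9]
grip_width: 0.344
gripper_force: 24.9
now [0.4782 0.4019 0.173 ] psi 111.85 tilt 0.0014 t 8.0 w 0.344
shift cm in present axes [ 1.5   0.28 16.1 ] | in axes at psi [ 1.49  0.25 16.1 ] rz 0.004
```

```bash
python3 -m pendant '[[[0.8,0.2,0],[0,0,0],2.5],[[0.7,0.1,2],[0,0,0],2.5],[[0,0,3],[0,0,0],2.5],[[0,0,3],[0,0,0],2.5],[[0,0,3],[0,0,0],2.5],[[0,0,2.5],[0,0,0],2.5],[[0,0,1],[0,0,0],2.5],[[0,0,0.5],[0,0,0],2.5],[[0,0,0],[0,0,0],2.5],[[0,0,0],[0,0,0],2.5]]'
python3 go.py 0.475 0.4167 0.012 111.6
```

```text
time: 8.87
tcp_pos: [0.4766, 0.4188, 0.0246]
tool_rot: [1.757, 2.603, 0.003]
ft_force: [0.4, 0.6, 0.1]
grip_width: 0.344
gripper_force: 24.9
now [0.4766 0.4188 0.0246] psi 111.97 tilt 0.0022 t 8.9 w 0.344
shift cm in present axes [-0.14 -0.23  1.26] | in axes at psi [-0.14 -0.23  1.26] rz 0.006
```

```bash
python3 -m pendant '[[[-0.1,-0.2,0.4],[0,0,0],2.5],[[0,0,0.4],[0,0,0],2.5],[[0,0,0.3],[0,0,0],2.5],[[0,0,0.1],[0,0,0],2.5],[[0,0,0],[0,0,0],2.5]]'
python3 go.py 0.475 0.4167 0.012 111.6
```

```text
time: 9.28
tcp_pos: [0.4743, 0.4164, 0.0119]
tool_rot: [1.758, 2.603, 0.001]
ft_force: [-0.3, 0.9, 2.0]
grip_width: 0.34
gripper_force: 25.2
now [0.4743 0.4164 0.0119] psi 111.94 tilt 0.0005 t 9.3 w 0.340
shift cm in present axes [-0.    0.07 -0.01] | in axes at psi [-0.    0.07 -0.01] rz 0.006
```

```bash
python3 -m pendant '[[[0,0,0],[0,0,0],5.5],[[0,0,0],[0,0,0],5.5],[[0,0,0],[0,0,0],5.5],[[0,0,-1],[0,0,0],5.5],[[0,0,-2],[0,0,0],5.5],[[0,0,-3],[0,0,0],5.5],[[0,0,-4],[0,0,0],5.5],[[0,0,-4],[0,0,0],5.5],[[0,0,-3],[0,0,0],5.5],[[0,0,-1],[0,0,0],5.5],[[0,0,0],[0,0,0],5.5]]'
python3 - <<'E'
from meas import *
s=Cam("side");t=Cam("top")
a=cv2.resize(s.p[320:390,190:270],None,fx=5,fy=5)
b=cv2.resize(s.p[205:285,295:375],None,fx=4,fy=4); d=cv2.resize(t.p[235:295,310:370],None,fx=4,fy=4)
im=np.zeros((590,760,3),np.uint8); im[:350,:400]=a; im[:320,420:740]=b; im[350:590,:240]=d
cv2.imwrite("pics/g4.png",im[:,:,::-1])
for c,(x0,x1,y0,y1),zs in((t,(318,360,245,280),0.094),(s,(322,358,218,262),0.094)):
    h=c.hsv; m=np.zeros((480,640),np.uint8)
    m[y0:y1,x0:x1]=(((h[...,0]<12)|(h[...,0]>170))&(h[...,1]>90)&(h[...,2]>80))[y0:y1,x0:x1]
    print('red lid',m.sum(),rect(c,m,zs),np.median(c.pts()[m>0],0).round(4))
m=np.zeros((480,640),np.uint8); m[240:285,310:365]=(t.p.max(2)<75)[240:285,310:365]
print('brick',rect(t,m,0.030))
E
```

```text
time: 10.2
tcp_pos: [0.4765, 0.4181, 0.1965]
tool_rot: [1.756, 2.601, 0.013]
ft_force: [0.3, -0.0, -0.2]
grip_width: 0.642
gripper_force: 0.0
red lid 243 c=(496.1,50.0) 41x44 long axis -0.5deg | circ (496.9,50.4) d=46 [0.4973 0.05   0.0932]
red lid 236 c=(478.8,85.4) 43x118 long axis -66.1deg | circ (481.6,86.6) d=122 [0.4932 0.0573 0.0942]
brick c=(491.2,37.3) 44x101 long axis 89.6deg | circ (491.2,37.3) d=108
```

View pics/g4.png

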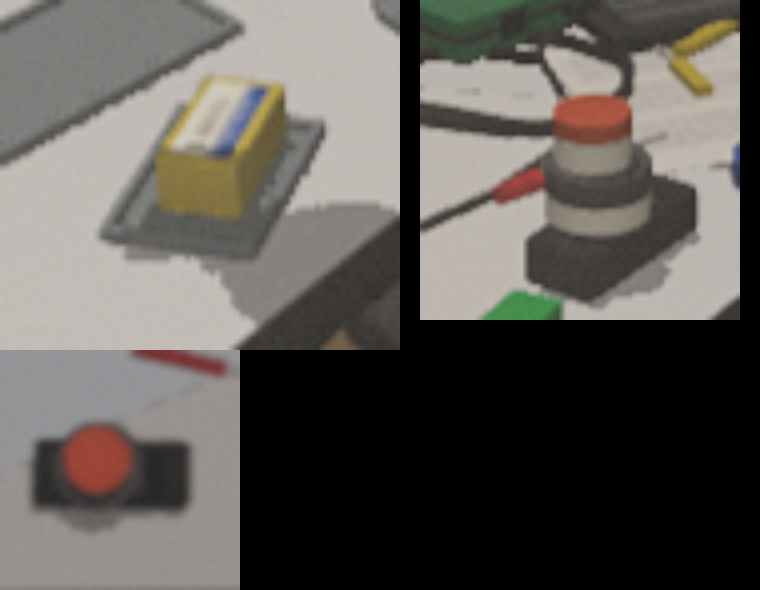

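The fuse box stands upright inside its lip. The jar's red lid is centred at about (334,265) in the top view. Next, a quick check of the fuse box's offset and the shift to the jar.

```bash
python3 - <<'E'
from meas import *
s=Cam("side");P=s.pts(); h=s.hsv; m=np.zeros((480,640),np.uint8)
m[333:366,220:250]=((P[...,2]>0.0185)&(P[...,2]<0.04))[333:366,220:250]; print(m.sum(),rect(s,m,0.024),P[m>0].mean(0))
t=Cam("top");P=t.pts(); m=np.zeros((480,640),np.uint8)
m[255:290,180:220]=((t.hsv[...,1]>90))[255:290,180:220]; print(m.sum(),rect(t,m,0.024))
E
python3 go.py 0.495 0.0505 0.072 111.6
```

```text
367 c=(474.5,413.9) 33x62 long axis -67.2deg | circ (474.5,414.1) d=66 [0.47415982 0.41421245 0.02471174]
53 c=(477.0,408.0) 30x51 long axis -66.8deg | circ (478.4,409.2) d=55
now [0.4727 0.4153 0.1888] psi 111.94 tilt 0.0045 t 10.4 w 0.646
shift cm in present axes [-34.66 -11.51  11.77] | in axes at psi [-34.74 -11.35  11.68] rz 0.006
```

```bash
python3 -m pendant '[[[-1.7,-0.6,0],[0,0,0],6.4],[[-3.5,-1.2,0],[0,0,0],6.4],[[-3.5,-1.2,0],[0,0,0],6.4],[[-3.5,-1.2,0],[0,0,0],6.4],[[-3.5,-1.2,0],[0,0,0],6.4],[[-3.5,-1.1,0],[0,0,0],6.4],[[-3.5,-1.1,0],[0,0,0],6.4],[[-3.5,-1.1,0],[0,0,0],6.4],[[-3.5,-1.1,0],[0,0,0],6.4],[[-3,-1,0],[0,0,0],6.4],[[-1.5,-0.7,0],[0,0,0],6.4],[[-0.3,0,0],[0,0,0],6.4]]'
python3 -m pendant '[[[0,0,0],[0,0,0],6.4],[[0,0,0],[0,0,0],6.4],[[0,0,0],[0,0,0],6.4]]'
python3 go.py 0.495 0.0505 0.072 112
```

```text
time: 11.4
tcp_pos: [0.4944, 0.0507, 0.1889]
tool_rot: [-1.761, -2.597, 0.005]
ft_force: [-0.5, 0.4, -0.2]
grip_width: 0.749
gripper_force: 0.0
time: 11.65
tcp_pos: [0.4958, 0.0544, 0.1904]
tool_rot: [-1.755, -2.603, 0.001]
ft_force: [-0.4, -0.4, -0.0]
grip_width: 0.748
gripper_force: 0.0
now [0.4958 0.0544 0.1904] psi 112.02 tilt 0.0018 t 11.7 w 0.748
shift cm in present axes [-0.34 -0.2  11.84] | in axes at psi [-0.33 -0.22 11.84] rz 0.000
```

```bash
python3 -m pendant '[[[-0.3,-0.2,1],[0,0,0],6.4],[[0,0,2.5],[0,0,0],6.4],[[0,0,3],[0,0,0],6.4],[[0,0,2.5],[0,0,0],6.4],[[0,0,1.3],[0,0,0],6.4],[[0,0,0.5],[0,0,0],6.4],[[0,0,0.3],[0,0,0],6.4],[[0,0,0],[0,0,0],6.4],[[0,0,0],[0,0,0],6.4]]'
python3 go.py 0.495 0.0505 0.072 112
python3 - <<'E'
from h import *
s=Cam("side")
cv2.imwrite("pics/g5.png",cv2.resize(s.p[170:280,290:390],None,fx=5,fy=5)[:,:,::-1])
E
```

```text
time: 12.4
tcp_pos: [0.4966, 0.0501, 0.0811]
tool_rot: [1.756, 2.603, 0.001]
ft_force: [0.5, -0.7, 0.0]
grip_width: 0.751
gripper_force: 0.0
now [0.4966 0.0501 0.0811] psi 111.98 tilt 0.0018 t 12.4 w 0.751
shift cm in present axes [ 0.1  -0.13  0.91] | in axes at psi [ 0.1  -0.13  0.91] rz -0.000
```

View pics/g5.png

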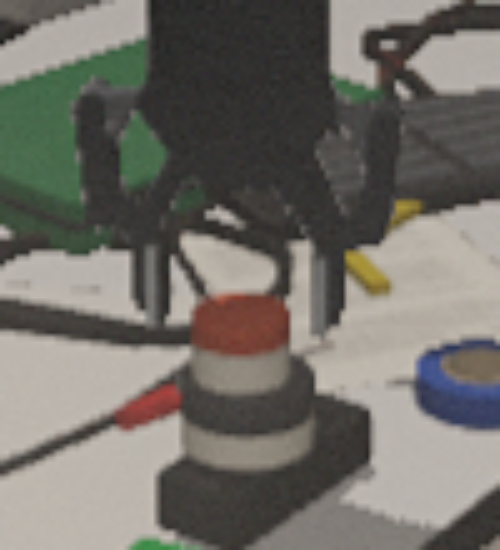

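The fingers straddle the jar symmetrically, with inner faces at about 322 and 353 px and the jar centred at 338. I'll go down and close.

```bash
python3 -m pendant '[[[0.1,-0.1,0.4],[0,0,0],6.4],[[0,0,0.4],[0,0,0],6.4],[[0,0,0.1],[0,0,0],6.4],[[0,0,0],[0,0,0],6.4],[[0,0,0],[0,0,0],4],[[0,0,0],[0,0,0],4],[[0,0,0],[0,0,0],4],[[0,0,0],[0,0,0],4],[[0,0,0],[0,0,0],4]]' 30
python3 go.py 0.478 0.273 0.080 112
```

```text
time: 13.2
tcp_pos: [0.4948, 0.0503, 0.0716]
tool_rot: [1.758, 2.603, 0.001]
ft_force: [-0.0, 0.3, 1.5]
grip_width: 0.488
gripper_force: 30.6
now [0.4948 0.0503 0.0716] psi 111.94 tilt 0.0009 t 13.2 w 0.488
shift cm in present axes [21.28  6.76 -0.84] | in axes at psi [21.27  6.78 -0.84] rz -0.001
```

```bash
python3 -m pendant '[[[0,0,-0.5],[0,0,0],4],[[0,0,-1.5],[0,0,0],4],[[0,0,-2],[0,0,0],4],[[1,0.3,-2],[0,0,0],4],[[2.5,0.8,-1],[0,0,0],4],[[3.2,1,0],[0,0,0],4],[[3.2,1,0],[0,0,0],4],[[3.2,1,0],[0,0,0],4],[[3.2,1,0],[0,0,0],4],[[2.8,0.9,0],[0,0,0],4],[[1.5,0.5,0],[0,0,0],4],[[0.6,0.2,0],[0,0,0],4]]'
python3 -m pendant '[[[0,0,0],[0,0,0],4],[[0,0,0],[0,0,0],4]]'
python3 go.py 0.478 0.273 0.0105 112
```

```text
time: 14.2
tcp_pos: [0.4767, 0.2744, 0.1413]
tool_rot: [-1.754, -2.606, -0.0]
ft_force: [1.3, 0.5, -0.5]
grip_width: 0.487
gripper_force: 30.5
time: 14.37
tcp_pos: [0.4769, 0.2715, 0.1411]
tool_rot: [-1.758, -2.604, 0.002]
ft_force: [-0.0, 0.7, -1.0]
grip_width: 0.485
gripper_force: 30.5
now [0.4769 0.2715 0.1411] psi 111.96 tilt 0.0012 t 14.4 w 0.485
shift cm in present axes [ 0.11  0.17 13.06] | in axes at psi [ 0.1   0.15 13.06] rz -0.001
```

```bash
python3 -m pendant '[[[0.1,0.2,1],[0,0,0],4],[[0,0,2.5],[0,0,0],4],[[0,0,3],[0,0,0],4],[[0,0,2.5],[0,0,0],4],[[0,0,2],[0,0,0],4],[[0,0,0.7],[0,0,0],4],[[0,0,0.3],[0,0,0],4],[[0,0,0],[0,0,0],4],[[0,0,0],[0,0,0],4]]'
python3 go.py 0.478 0.273 0.0096 112
```

```text
time: 15.12
tcp_pos: [0.4799, 0.2737, 0.0223]
tool_rot: [1.758, 2.602, 0.002]
ft_force: [1.0, 0.1, -0.1]
grip_width: 0.483
gripper_force: 30.6
now [0.4799 0.2737 0.0223] psi 111.90 tilt 0.0019 t 15.1 w 0.483
shift cm in present axes [ 0.   -0.21  1.27] | in axes at psi [ 0.   -0.2   1.27] rz -0.002
```

```bash
python3 -m pendant '[[[0,-0.1,0.4],[0,0,0],4],[[0,0,0.4],[0,0,0],4],[[0,0,0.3],[0,0,0],4],[[0,0,0.1],[0,0,0],4],[[0,0,0],[0,0,0],4]]'
python3 go.py 0.478 0.273 0.0096 112
```

```text
time: 15.53
tcp_pos: [0.4779, 0.2734, 0.0097]
tool_rot: [1.758, 2.604, 0.0]
ft_force: [-0.9, -0.2, 2.2]
grip_width: 0.485
gripper_force: 30.8
now [0.4779 0.2734 0.0097] psi 111.95 tilt 0.0003 t 15.5 w 0.485
shift cm in present axes [-0.04 -0.01  0.01] | in axes at psi [-0.04 -0.01  0.01] rz -0.001
```

Now I'll release, rise, and look.

```bash
python3 -m pendant '[[[0,0,0],[0,0,0],6.4],[[0,0,0],[0,0,0],6.4],[[0,0,0],[0,0,0],6.4],[[0,0,-1],[0,0,0],6.4],[[0,0,-2],[0,0,0],6.4],[[0,0,-3],[0,0,0],6.4],[[0,0,-4],[0,0,0],8.5],[[0,0,-3],[0,0,0],8.5],[[0,0,-1],[0,0,0],8.5],[[0,0,0],[0,0,0],8.5]]'
python3 - <<'E'
from meas import *
s=Cam("side");t=Cam("top")
a=cv2.resize(s.p[290:380,190:310],None,fx=5,fy=5)
im=np.zeros((600,760,3),np.uint8); im[:450,:600]=a
d=cv2.resize(t.p[240:290,315:365],None,fx=3,fy=3); im[450:,:150]=d
cv2.imwrite("pics/g6.png",im[:,:,::-1])
def M(c,b,f,z,n):
    x0,x1,y0,y1=b; m=np.zeros((480,640),np.uint8); m[y0:y1,x0:x1]=f[y0:y1,x0:x1]; print(n,m.sum(),rect(c,m,z),np.median(c.pts()[m>0],0).round(4))
for c,b1,b2 in((t,(235,270,255,290),(180,220,255,290)),(s,(260,305,290,335),(215,255,325,370))):
    h=c.hsv; P=c.pts()
    M(c,b1,((h[...,0]<12)|(h[...,0]>170))&(h[...,1]>90)&(h[...,2]>60),0.032,'jar lid')
    M(c,b2,(h[...,1]>70)|((P[...,2]>0.0185)&(P[...,2]<0.04)),0.024,'fuse')
M(t,(310,365,240,285),t.p.max(2)<75,0.030,'brick')
Q=t.pts(); M(t,(315,362,245,285),(cv2.medianBlur(Q[...,2].astype(np.float32),3)>0.053)&(Q[...,2]<0.08),0.064,'pot')
Q=s.pts(); M(s,(320,362,225,275),(cv2.medianBlur(Q[...,2].astype(np.float32),3)>0.06)&(Q[...,2]<0.08),0.064,'pot')
E
python3 go.py 0.493 0.0505 0.04 112
```

```text
time: 16.37
tcp_pos: [0.4807, 0.2747, 0.1539]
tool_rot: [1.755, 2.6, 0.011]
ft_force: [0.7, 0.6, -0.6]
grip_width: 0.995
gripper_force: 0.0
jar lid 124 c=(479.0,264.5) 24x38 long axis 0.5deg | circ (479.0,268.5) d=39 [0.4764 0.2634 0.0316]
now [0.4776 0.2733 0.1492] psi 111.94 tilt 0.0001 t 16.5 w 0.996
shift cm in present axes [-21.24  -6.9   10.92] | in axes at psi [-21.23  -6.92  10.92] rz -0.001Traceback (most recent call last):
  File "<stdin>", line 12, in <module>
  File "<stdin>", line 8, in M
  File "meas.py", line 6, in rect
    k=cv2.convexHull(np.vstack(cs)).reshape(-1,2); X=c.plane(k[:,0],k[:,1],z)[:,:2]
                     ~~~~~~~~~^^^^
    return _nx.concatenate(arrs, 0, dtype=dtype, casting=casting)
           ~~~~~~~~~~~~~~~^^^^^^^^^^^^^^^^^^^^^^^^^^^^^^^^^^^^^^^
ValueError: need at least one array to concatenate
```

View pics/g6.png

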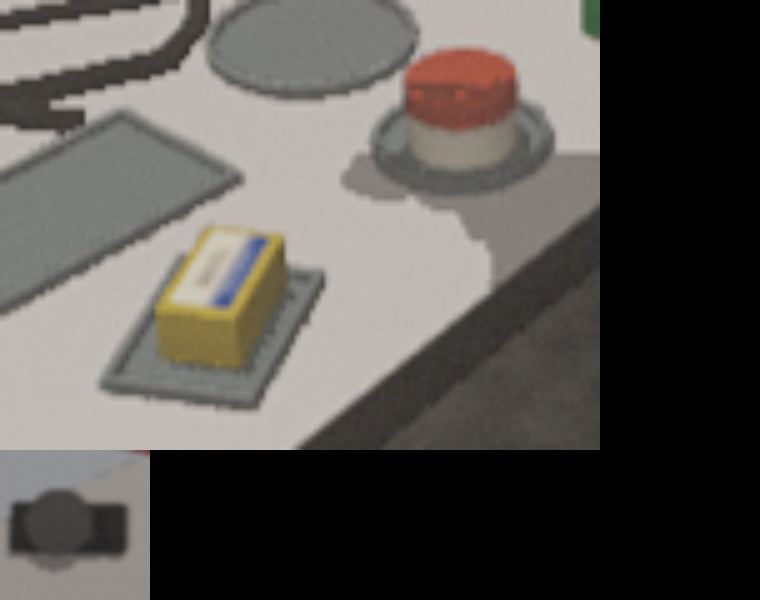

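The jar is upright in the smaller round holder and the fuse box is upright inside its lip. The pot lid is at about (334,263) in the top view. Now I'll measure the pot.

```bash
python3 - <<'E'
from meas import *
s=Cam("side");t=Cam("top")
def M(c,b,f,z,n):
    x0,x1,y0,y1=b; m=np.zeros((480,640),np.uint8); m[y0:y1,x0:x1]=f[y0:y1,x0:x1]; print(n,m.sum())
    if m.sum()>9: print(rect(c,m,z),np.median(c.pts()[m>0],0).round(4))
for c,b,n in((t,(315,362,245,285),'t'),(s,(320,362,225,275),'s')):
    Q=c.pts(); z=cv2.medianBlur(Q[...,2].astype(np.float32),5)
    M(c,b,(z>0.058)&(z<0.08)&(c.p.max(2)<120),0.064,n+' pot')
M(s,(225,252,325,370),s.hsv[...,1]>80,0.024,'fuse (with sides)')
v,u=np.mgrid[:480,:640]; Q=s.pts(); z=cv2.medianBlur(Q[...,2].astype(np.float32),5)
M(s,(222,252,325,370),(z>0.021)&(z<0.04),0.024,'fuse top')
M(s,(262,302,292,325),(z>0.029)&(z<0.05),0.032,'jar top')
E
```

```text
t pot 388
c=(495.7,49.8) 56x56 long axis 89.6deg | circ (495.7,49.8) d=59 [0.4945 0.0489 0.0639]
s pot 315
c=(492.8,52.6) 58x69 long axis -57.3deg | circ (492.2,52.2) d=71 [0.4907 0.0549 0.0651]
fuse (with sides) 325
c=(465.1,419.2) 36x84 long axis -49.2deg | circ (466.4,420.2) d=85 [0.4644 0.4248 0.0184]
fuse top 331
c=(476.1,412.1) 32x58 long axis -68.0deg | circ (475.3,412.7) d=62 [0.4743 0.4144 0.0253]
jar top 244
c=(478.0,273.0) 40x48 long axis -51.2deg | circ (478.8,273.8) d=49 [0.4767 0.2757 0.0332]
```

```bash
python3 -m pendant '[[[-1.2,-0.4,0],[0,0,0],8.5],[[-2.5,-0.8,0],[0,0,0],8.5],[[-3,-1,0],[0,0,0],8.5],[[-3.2,-1,0],[0,0,0],8.5],[[-3.2,-1,0],[0,0,0],8.5],[[-3,-1,0],[0,0,0],8.5],[[-2.5,-0.8,0],[0,0,0],8.5],[[-1.7,-0.5,0],[0,0,0],8.5],[[-0.9,-0.2,0],[0,0,0],8.5],[[0,0,0],[0,0,0],8.5],[[0,0,0],[0,0,0],8.5],[[0,0,0],[0,0,0],8.5]]'
python3 go.py 0.494 0.051 0.038 112
```

```text
time: 17.57
tcp_pos: [0.4944, 0.0523, 0.1488]
tool_rot: [-1.756, -2.603, 0.001]
ft_force: [-0.5, 0.5, -0.0]
grip_width: 0.991
gripper_force: 0.0
now [0.4944 0.0523 0.1488] psi 111.98 tilt 0.0013 t 17.6 w 0.991
shift cm in present axes [-0.12 -0.07 11.08] | in axes at psi [-0.11 -0.08 11.08] rz -0.000
```

```bash
python3 -m pendant '[[[-0.1,-0.1,1],[0,0,0],8.5],[[0,0,2],[0,0,0],8.5],[[0,0,2],[0,0,0],8.5],[[0,0,1],[0,0,0],8.5],[[0,0,0.3],[0,0,0],8.5],[[0,0,0],[0,0,0],8.5],[[0,0,0],[0,0,0],8.5]]'
python3 go.py 0.494 0.051 0.038 112
python3 - <<'E'
from h import *
s=Cam("side")
cv2.imwrite("pics/g7.png",cv2.resize(s.p[170:280,290:390],None,fx=5,fy=5)[:,:,::-1])
E
```

```text
time: 18.15
tcp_pos: [0.4947, 0.0507, 0.0866]
tool_rot: [1.757, 2.604, 0.0]
ft_force: [0.4, -0.1, -0.0]
grip_width: 0.992
gripper_force: 0.0
now [0.4947 0.0507 0.0866] psi 111.98 tilt 0.0004 t 18.1 w 0.992
shift cm in present axes [ 0.05 -0.05  4.86] | in axes at psi [ 0.05 -0.05  4.86] rz -0.000
```

View pics/g7.png

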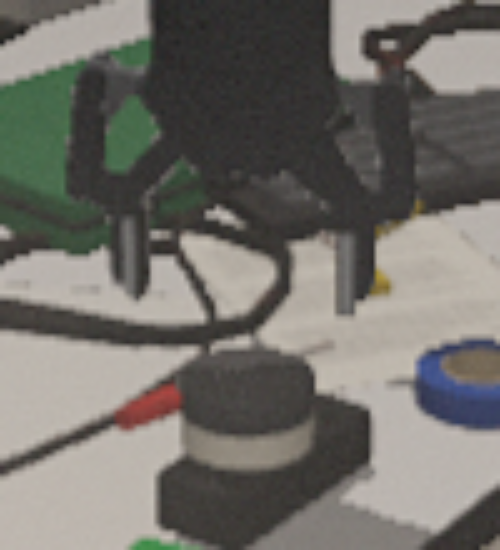

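Fingers straddle the pot (inner faces at about 318 and 357 px, pot centred at 339). I'll go down and close.

```bash
python3 -m pendant '[[[0.05,-0.05,1],[0,0,0],8.5],[[0,0,1.5],[0,0,0],8.5],[[0,0,1.3],[0,0,0],8.5],[[0,0,0.8],[0,0,0],8.5],[[0,0,0.3],[0,0,0],8.5],[[0,0,0],[0,0,0],8.5],[[0,0,0],[0,0,0],5.4],[[0,0,0],[0,0,0],5.4],[[0,0,0],[0,0,0],5.4],[[0,0,0],[0,0,0],5.4],[[0,0,0],[0,0,0],5.4],[[0,0,0],[0,0,0],5.4]]' 45
python3 go.py 0.5776 0.2468 0.110 112
```

```text
time: 19.2
tcp_pos: [0.4946, 0.0506, 0.0386]
tool_rot: [1.757, 2.602, 0.001]
ft_force: [-2.2, -0.7, 5.3]
grip_width: 0.67
gripper_force: 47.3
now [0.4946 0.0506 0.0386] psi 111.94 tilt 0.0019 t 19.2 w 0.670
shift cm in present axes [15.09 15.04 -7.13] | in axes at psi [15.08 15.05 -7.14] rz -0.001
```

```bash
python3 -m pendant '[[[0,0,-0.4],[0,0,0],5.4],[[0,0,-1],[0,0,0],5.4],[[0,0,-2],[0,0,0],5.4],[[0,0,-2],[0,0,0],5.4],[[0.8,0.8,-1.3],[0,0,0],5.4],[[1.8,1.8,-0.5],[0,0,0],5.4],[[2.4,2.4,0],[0,0,0],5.4],[[2.5,2.5,0],[0,0,0],5.4],[[2.5,2.5,0],[0,0,0],5.4],[[2.4,2.4,0],[0,0,0],5.4],[[1.8,1.8,0],[0,0,0],5.4],[[0.8,0.8,0],[0,0,0],5.4]]'
python3 -m pendant '[[[0,0,0],[0,0,0],5.4],[[0,0,0],[0,0,0],5.4],[[0,0,0],[0,0,0],5.4]]'
python3 go.py 0.5776 0.2468 0.0106 112
```

```text
time: 20.2
tcp_pos: [0.5783, 0.2492, 0.1101]
tool_rot: [1.754, 2.605, 0.004]
ft_force: [1.2, 0.3, -1.3]
grip_width: 0.668
gripper_force: 48.5
time: 20.45
tcp_pos: [0.5758, 0.2447, 0.1091]
tool_rot: [-1.759, -2.602, 0.003]
ft_force: [-0.9, 0.2, -1.7]
grip_width: 0.673
gripper_force: 48.5
now [0.5758 0.2447 0.1091] psi 111.90 tilt 0.0018 t 20.4 w 0.673
shift cm in present axes [0.13 0.26 9.85] | in axes at psi [0.13 0.25 9.85] rz -0.002
```

```bash
python3 -m pendant '[[[0.1,0.2,1],[0,0,0],5.4],[[0,0,2],[0,0,0],5.4],[[0,0,2.2],[0,0,0],5.4],[[0,0,2],[0,0,0],5.4],[[0,0,0.9],[0,0,0],5.4],[[0,0,0.5],[0,0,0],5.4],[[0,0,0],[0,0,0],5.4],[[0,0,0],[0,0,0],5.4],[[0,0,0],[0,0,0],5.4]]'
python3 go.py 0.5776 0.2468 0.0106 112
```

```text
time: 21.2
tcp_pos: [0.5795, 0.2477, 0.0247]
tool_rot: [1.757, 2.602, 0.003]
ft_force: [0.3, 0.2, -1.3]
grip_width: 0.673
gripper_force: 48.5
now [0.5795 0.2477 0.0247] psi 111.93 tilt 0.0026 t 21.2 w 0.673
shift cm in present axes [-0.01 -0.22  1.41] | in axes at psi [-0.01 -0.21  1.41] rz -0.001
```

```bash
python3 -m pendant '[[[0,-0.1,0.5],[0,0,0],5.4],[[0,0,0.4],[0,0,0],5.4],[[0,0,0.3],[0,0,0],5.4],[[0,0,0.1],[0,0,0],5.4],[[0,0,0],[0,0,0],5.4],[[0,0,0],[0,0,0],5.4]]'
python3 go.py 0.5776 0.2468 0.0106 112
```

```text
time: 21.7
tcp_pos: [0.5773, 0.2472, 0.0107]
tool_rot: [1.758, 2.604, 0.0]
ft_force: [-2.2, 0.5, 3.5]
grip_width: 0.671
gripper_force: 48.9
now [0.5773 0.2472 0.0107] psi 111.95 tilt 0.0000 t 21.7 w 0.671
shift cm in present axes [-0.05  0.01  0.01] | in axes at psi [-0.05  0.01  0.01] rz -0.001
```

```bash
python3 -m pendant '[[[0,0,0],[0,0,0],8.5],[[0,0,0],[0,0,0],8.5],[[0,0,0],[0,0,0],8.5],[[0,0,0],[0,0,0],8.5],[[0,0,-1],[0,0,0],8.5],[[0,0,-2],[0,0,0],8.5],[[0,0,-3],[0,0,0],8.5],[[0,0,-4],[0,0,0],8.5],[[0,0,-3],[0,0,0],8.5],[[0,0,-1],[0,0,0],8.5],[[0,0,0],[0,0,0],8.5]]'
python3 - <<'E'
from meas import *
s=Cam("side");t=Cam("top")
im=np.zeros((600,760,3),np.uint8); im[:520,:]=cv2.resize(s.p[260:364,200:352],None,fx=5,fy=5)
cv2.imwrite("pics/g8.png",im[:,:,::-1])
def M(c,b,f,z,n):
    x0,x1,y0,y1=b; m=np.zeros((480,640),np.uint8); m[y0:y1,x0:x1]=f[y0:y1,x0:x1]; print(n,m.sum())
    if m.sum()>9: print(rect(c,m,z),np.median(c.pts()[m>0],0).round(4))
Q=s.pts(); z=cv2.medianBlur(Q[...,2].astype(np.float32),5)
M(s,(230,277,265,300),(z>0.031)&(z<0.05)&(s.p.max(2)<120),0.036,'pot top')
M(t,(310,365,240,285),t.p.max(2)<75,0.030,'t brick')
M(s,(315,372,235,285),(z>0.024)&(z<0.045)&(s.p.max(2)<100),0.030,'s brick')
E
python3 go.py 0.49 0.04 0.15 90
```

```text
time: 22.62
tcp_pos: [0.5804, 0.2481, 0.1554]
tool_rot: [1.755, 2.599, 0.011]
ft_force: [0.9, 0.1, -0.5]
grip_width: 0.993
gripper_force: 0.0
pot top 383
c=(576.8,247.4) 58x66 long axis -31.6deg | circ (577.5,247.4) d=68 [0.5735 0.2487 0.0373]
t brick 630
c=(491.2,37.3) 44x101 long axis 89.6deg | circ (491.2,37.3) d=108 [0.4912 0.0364 0.0295]
s brick 502
c=(487.3,42.4) 48x115 long axis 88.8deg | circ (487.8,41.4) d=120 [0.4859 0.047  0.0312]
now [0.5771 0.2471 0.1502] psi 111.94 tilt 0.0001 t 22.7 w 0.994
shift cm in present axes [-15.95 -15.82   0.02] | in axes at psi [-2.071e+01 -8.710e+00  2.000e-02] rz 0.383
```

View pics/g8.png

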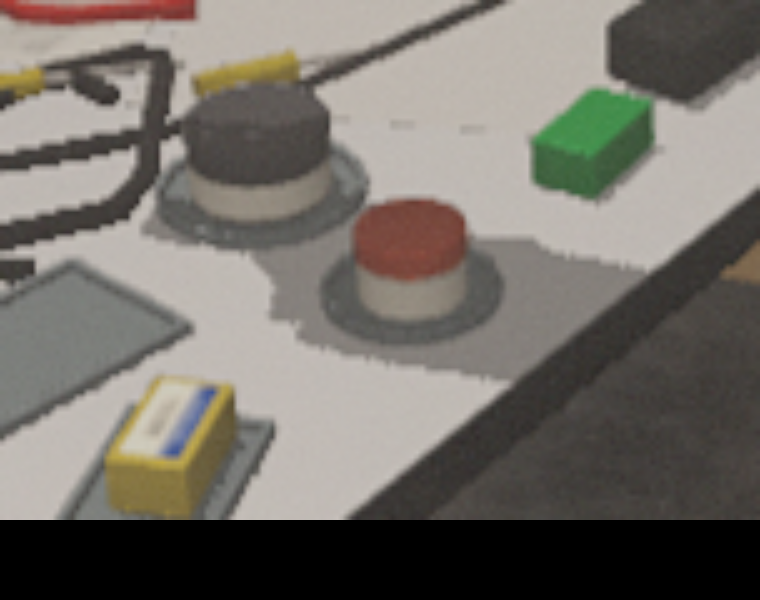

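The pot is upright inside the larger round holder. The brick is free, at about (0.490, 0.039), with its length along y. I'll turn and move over it.

```bash
python3 -m pendant '[[[0,0,0],[0,0,0.08],6.8],[[0,0,0],[0,0,0.12],6.8],[[0,0,0],[0,0,0.12],6.8],[[0,0,0],[0,0,0.07],6.8],[[-1.3,-0.5,0],[0,0,0],6.8],[[-2.7,-1.1,0],[0,0,0],6.8],[[-3.5,-1.5,0],[0,0,0],6.8],[[-3.6,-1.6,0],[0,0,0],6.8],[[-3.6,-1.6,0],[0,0,0],6.8],[[-3.3,-1.4,0],[0,0,0],6.8],[[-2,-0.7,0],[0,0,0],6.8],[[-0.8,-0.3,0],[0,0,0],6.8]]'
python3 -m pendant '[[[0,0,0],[0,0,0],6.8],[[0,0,0],[0,0,0],6.8],[[0,0,0],[0,0,0],6.8]]'
python3 go.py 0.49 0.039 0.012 89.5
```

```text
time: 23.72
tcp_pos: [0.4849, 0.0371, 0.1481]
tool_rot: [-2.229, -2.209, 0.007]
ft_force: [-0.0, 0.1, -0.3]
grip_width: 0.791
gripper_force: 0.0
time: 23.97
tcp_pos: [0.4889, 0.0404, 0.1498]
tool_rot: [-2.227, -2.214, 0.0]
ft_force: [0.4, 0.2, -0.7]
grip_width: 0.795
gripper_force: 0.0
now [0.4889 0.0404 0.1498] psi 89.66 tilt 0.0008 t 24.0 w 0.795
shift cm in present axes [-0.15  0.11 13.78] | in axes at psi [-0.14  0.11 13.78] rz 0.003
```

```bash
python3 -m pendant '[[[-0.1,0.1,1],[0,0,0],6.8],[[0,0,2.5],[0,0,0],6.8],[[0,0,3],[0,0,0],6.8],[[0,0,2.5],[0,0,0],6.8],[[0,0,1],[0,0,0],6.8],[[0,0,0.4],[0,0,0],6.8],[[0,0,0],[0,0,0],6.8],[[0,0,0],[0,0,0],6.8]]'
python3 go.py 0.49 0.039 0.012 89.5
python3 - <<'E'
from h import *
s=Cam("side")
cv2.imwrite("pics/g9.png",cv2.resize(s.p[180:290,290:390],None,fx=5,fy=5)[:,:,::-1])
E
```

```text
time: 24.63
tcp_pos: [0.4909, 0.039, 0.047]
tool_rot: [2.228, 2.214, 0.002]
ft_force: [0.2, -0.6, 1.0]
grip_width: 0.797
gripper_force: 0.0
now [0.4909 0.039  0.047 ] psi 89.64 tilt 0.0014 t 24.6 w 0.797
shift cm in present axes [-0.  -0.1  3.5] | in axes at psi [-0.   -0.09  3.5 ] rz 0.002
```

View pics/g9.png

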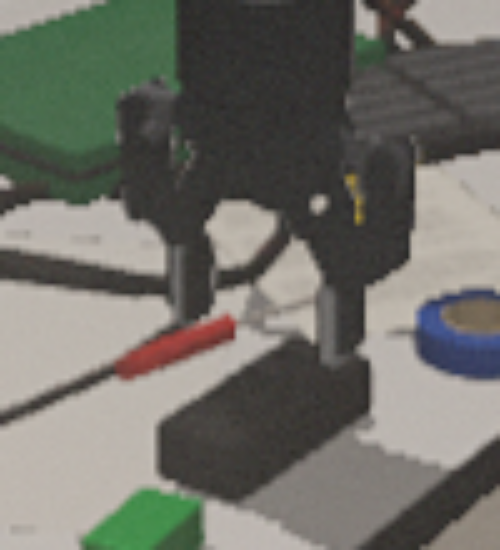

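The fingers are on either side of the brick (tips at about (328,243) and (357,253) px), and the red probe lies well behind it. I'll go down and close.

```bash
python3 -m pendant '[[[0,-0.1,0.8],[0,0,0],6.8],[[0,0,1.2],[0,0,0],6.8],[[0,0,1],[0,0,0],6.8],[[0,0,0.4],[0,0,0],6.8],[[0,0,0.1],[0,0,0],6.8],[[0,0,0],[0,0,0],6.8],[[0,0,0],[0,0,0],4.2],[[0,0,0],[0,0,0],4.2],[[0,0,0],[0,0,0],4.2],[[0,0,0],[0,0,0],4.2],[[0,0,0],[0,0,0],4.2],[[0,0,0],[0,0,0],4.2]]' 70
python3 go.py 0.5768 0.399 0.10 83.5
```

```text
time: 25.68
tcp_pos: [0.4903, 0.0387, 0.0125]
tool_rot: [2.228, 2.212, 0.003]
ft_force: [0.4, -0.4, 5.6]
grip_width: 0.522
gripper_force: 73.1
now [0.4903 0.0387 0.0125] psi 89.60 tilt 0.0028 t 25.7 w 0.522
shift cm in present axes [36.09  8.42 -8.73] | in axes at psi [36.78  4.51 -8.75] rz 0.106
```

```bash
python3 -m pendant '[[[0,0,-0.4],[0,0,0],4.2],[[0,0,-1],[0,0,0],4.2],[[0,0,-2],[0,0,0],4.2],[[0,0,-2.5],[0,0,0],4.2],[[0,0,-2],[0,0,0],4.2],[[0.8,0.2,-1],[0,0,0],4.2],[[1.8,0.4,-0.1],[0,0,0],4.2],[[2.6,0.6,0],[0,0,0],4.2],[[3,0.7,0],[0,0,0],4.2],[[3.2,0.75,0],[0,0,0],4.2],[[3.2,0.75,0],[0,0,0],4.2],[[3.2,0.75,0],[0,0,0],4.2]]'
python3 -m pendant '[[[3.2,0.75,0],[0,0,0],4.2],[[3.2,0.75,0],[0,0,0],4.2],[[3.2,0.75,0],[0,0,0],4.2],[[3,0.7,0],[0,0,0],4.2],[[2.5,0.6,0],[0,0,0],4.2],[[1.6,0.4,0],[0,0,0],4.2],[[0.8,0.2,0],[0,0,0],4.2],[[0,0,0],[0,0,0.05],4.2],[[0,0,0],[0,0,0.056],4.2],[[0,0,0],[0,0,0],4.2],[[0,0,0],[0,0,0],4.2],[[0,0,0],[0,0,0],4.2]]'
python3 go.py 0.5768 0.399 0.0145 83.5
```

```text
time: 26.68
tcp_pos: [0.5307, 0.2183, 0.1006]
tool_rot: [-2.228, -2.213, 0.002]
ft_force: [0.7, -0.7, -2.2]
grip_width: 0.52
gripper_force: 72.2
time: 27.68
tcp_pos: [0.5738, 0.3906, 0.1009]
tool_rot: [-2.342, -2.093, 0.002]
ft_force: [0.4, 0.5, -3.4]
grip_width: 0.517
gripper_force: 72.0
now [0.5738 0.3906 0.1009] psi 83.56 tilt 0.0013 t 27.7 w 0.517
shift cm in present axes [0.87 0.21 8.64] | in axes at psi [0.87 0.2  8.64] rz 0.001
```

```bash
python3 -m pendant '[[[0.5,0.1,0],[0,0,0],4.2],[[0.4,0.1,0.8],[0,0,0],4.2],[[0,0,1.8],[0,0,0],4.2],[[0,0,2],[0,0,0],4.2],[[0,0,1.3],[0,0,0],4.2],[[0,0,0.7],[0,0,0],4.2],[[0,0,0.2],[0,0,0],4.2],[[0,0,0],[0,0,0],4.2],[[0,0,0],[0,0,0],4.2],[[0,0,0],[0,0,0],4.2]]'
python3 go.py 0.5768 0.399 0.0145 83.5
python3 - <<'E'
from h import *
s=Cam("side")
cv2.imwrite("pics/g10.png",cv2.resize(s.p[270:370,140:260],None,fx=5,fy=5)[:,:,::-1])
E
```

```text
time: 28.52
tcp_pos: [0.5784, 0.4005, 0.0347]
tool_rot: [2.343, 2.092, 0.004]
ft_force: [-0.4, -0.4, -2.9]
grip_width: 0.52
gripper_force: 72.1
now [0.5784 0.4005 0.0347] psi 83.53 tilt 0.0026 t 28.5 w 0.520
shift cm in present axes [-0.17 -0.15  2.02] | in axes at psi [-0.17 -0.15  2.02] rz 0.000
```

View pics/g10.png

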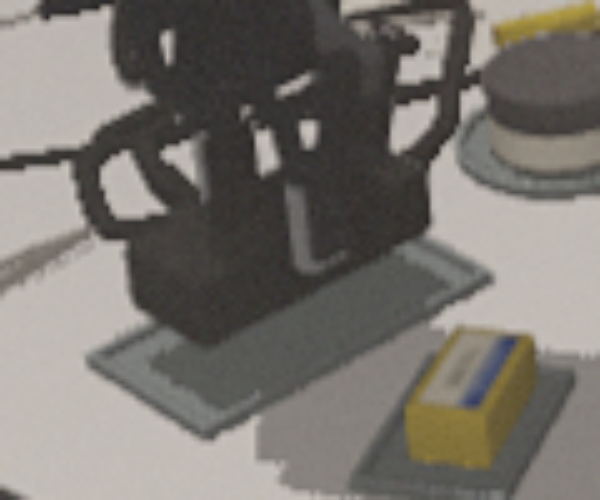

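The brick hovers parallel over the long holder, with its near bottom edge at about (182,338)–(226,317) px. I'll lower it the rest of the way.

```bash
python3 -m pendant '[[[-0.1,-0.1,0.6],[0,0,0],4.2],[[0,0,0.6],[0,0,0],4.2],[[0,0,0.4],[0,0,0],4.2],[[0,0,0.2],[0,0,0],4.2],[[0,0,0.1],[0,0,0],4.2],[[0,0,0],[0,0,0],4.2],[[0,0,0],[0,0,0],4.2]]'
python3 go.py 0.5768 0.399 0.0145 83.5
```

```text
time: 29.15
tcp_pos: [0.5759, 0.3988, 0.0146]
tool_rot: [-2.343, -2.092, 0.001]
ft_force: [-2.9, -0.8, 2.5]
grip_width: 0.517
gripper_force: 72.6
now [0.5759 0.3988 0.0146] psi 83.52 tilt 0.0006 t 29.1 w 0.517
shift cm in present axes [0.03 0.09 0.01] | in axes at psi [0.03 0.09 0.01] rz 0.000
```

```bash
python3 -m pendant '[[[0,0,0],[0,0,0],6.6],[[0,0,0],[0,0,0],6.6],[[0,0,0],[0,0,0],6.6],[[0,0,0],[0,0,0],6.6],[[0,0,-1],[0,0,0],6.6],[[0,0,-2],[0,0,0],6.6],[[0,0,-3],[0,0,0],6.6],[[0,0,-4],[0,0,0],6.6],[[0,0,-4],[0,0,0],6.6],[[0,0,-3],[0,0,0],6.6],[[0,0,-2],[0,0,0],6.6],[[0,0,0],[0,0,0],6.6]]'
python3 -m pendant '[[[-2,0,0],[0,0,0],6.6],[[-4,0,0],[0,0,0],6.6],[[-4,0,0],[0,0,0],6.6],[[-4,0,0],[0,0,0],6.6],[[-4,0,0],[0,0,0],6.6],[[-4,0,0],[0,0,0],6.6],[[-4,0,0],[0,0,0],6.6],[[-4,0,0],[0,0,0],6.6],[[-4,0,0],[0,0,0],6.6],[[-2,0,0],[0,0,0],6.6],[[0,0,0],[0,0,0],6.6],[[0,0,0],[0,0,0],6.6]]'
python3 - <<'E'
from meas import *
s=Cam("side");t=Cam("top")
im=np.zeros((600,760,3),np.uint8); a=cv2.resize(s.p[260:370,140:310],None,fx=3.3,fy=3.3); im[:a.shape[0],:a.shape[1]]=a
b=cv2.resize(t.p[215:293,170:280],None,fx=2.9,fy=2.9); im[370:370+b.shape[0],:b.shape[1]]=b
cv2.imwrite("pics/g11.png",im[:,:,::-1])
def M(c,b,f,z,n):
    x0,x1,y0,y1=b; m=np.zeros((480,640),np.uint8); m[y0:y1,x0:x1]=f[y0:y1,x0:x1]
    print(n,m.sum(),rect(c,m,z) if m.sum()>9 else '',np.median(c.pts()[m>0],0).round(4))
z=cv2.medianBlur(s.pts()[...,2].astype(np.float32),5)
M(s,(155,230,295,350),(z>0.025)&(z<0.05)&(s.p.max(2)<100),0.032,'s brick')
M(s,(222,252,325,370),(z>0.021)&(z<0.04),0.024,'s fuse')
h=t.hsv
M(t,(180,235,220,255),t.p.max(2)<75,0.032,'t brick')
M(t,(180,220,255,290),h[...,1]>70,0.024,'t fuse')
M(t,(235,270,255,290),((h[...,0]<12)|(h[...,0]>170))&(h[...,1]>90),0.032,'t jar')
M(t,(245,280,218,253),t.p.max(2)<88,0.036,'t pot')
E
```

```text
time: 30.15
tcp_pos: [0.5797, 0.401, 0.2126]
tool_rot: [2.341, 2.091, 0.02]
ft_force: [0.5, 0.5, -0.9]
grip_width: 0.772
gripper_force: 0.0
time: 31.15
tcp_pos: [0.5352, 0.0404, 0.2041]
tool_rot: [-2.346, -2.089, -0.0]
ft_force: [0.4, 0.9, 0.3]
grip_width: 0.772
gripper_force: 0.0
s brick 893 c=(570.9,401.7) 53x111 long axis 83.2deg | circ (574.5,401.0) d=118 [0.5688 0.4051 0.0329]
s fuse 340 c=(475.8,412.2) 32x58 long axis -68.6deg | circ (476.1,411.8) d=59 [0.4738 0.4141 0.0252]
t brick 756 c=(580.7,395.1) 74x110 long axis -89.0deg | circ (582.0,391.9) d=122 [0.5746 0.3945 0.0311]
t fuse 92 c=(477.2,408.8) 32x54 long axis -68.2deg | circ (477.6,409.6) d=59 [0.4754 0.4013 0.0223]
t jar 205 c=(477.7,272.5) 40x41 long axis 0.5deg | circ (478.8,272.0) d=43 [0.4789 0.2717 0.0311]
t pot 503 c=(581.9,242.3) 82x92 long axis 89.8deg | circ (592.8,240.8) d=105 [0.5793 0.2472 0.0346]
```

View pics/g11.png

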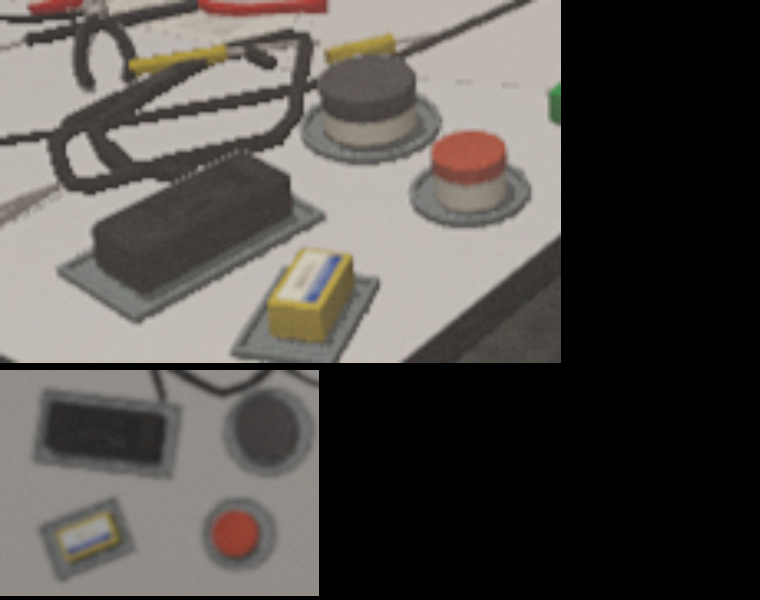

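All four things are upright in their own holders. In the top crop, the brick is at about (206,236), the pot (262,235), the fuse box (200,272) and the jar (251,270). The fuse box is about 6 mm off centre, and the limit is 15 mm.

```bash
python3 -c "
from plant import env
print(env.finish_job())"
```

```text
the job is handed in; nothing more can be done
None
```

I took the pile apart from the top down and handed the job in at about 31 s; the last camera check showed the fuse box, jar, pot and brick each upright inside its own holder, but the hand-in returned no verdict.

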